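# Set the tall sample stand on the photo plinth

### The job

Pick up the tall sample stand, the tallest of the three stands that carry a ridged phone case, and set it upright on the wooden photo plinth for its picture: foot in the marked square in the middle, the case's broad side parallel to the plinth's long sides (either way round). It is top-heavy on a small foot, so hold it by the case near the top, carry it slowly without letting it tip, and put it down rather than drop it. Leave the two short stands standing where they are.

Things in the scene. Friction and masses are not known exactly. Their poses are not given: they have to be found in the camera images.
- tall_center (a point): Tall loose stand, 0.2 kg, 250 mm tall: foot 56 x 56 x 5 mm, 8 mm post, then an upright grey case 70 mm wide (y), 12 mm thick (x), from 110 to 250 mm above the underside. Point: on its axis half-way up (125 mm). z up. Ridges 7 mm proud on the -x face of the case's lower 91 mm; the top 49 mm is plain: pinch there across the thickness, from above. It tips over beyond about 13 degrees.
- short_a_center (a point): Short sample stand, a bystander: same foot and same grey ridged case, but the post is only 30 mm, 175 mm tall in all. The point is half-way up, 87.5 mm above the underside. Axes as for the tall stand.
- short_b_center (a point): The other short stand, a bystander, identical: 175 mm tall, point 87.5 mm above the underside. The three stands are in any order, 0.5 to 0.7 m ahead, in the middle and right of the bench. Loose clutter nearer the robot than the stands (phone, roll of tape, screwdriver) is under 45 mm high.
- plinth_top (a point): Photo plinth, fixed to the bench on the left: a wooden slab 120 x 180 mm, 20 mm high, with a thin black outlined square of 74 mm in the middle of its top. Point: the middle of the top surface, 20 mm above the bench. z up, y along the long (180 mm) sides, x along the short sides.

How it is judged (in metres and radians):
At the end, for the whole second after the job is handed in: The tall stand is on the plinth, standing on its foot, upright within 6 degrees and at rest, its axis within 20 mm of the middle of the plinth, its broad side parallel to the plinth's long sides within 15 degrees (either way round); both short stands stand upright within 30 mm of where they were (horizontal distance between tall_center and plinth_top below 0.02 m and z of tall_center in the frame of plinth_top between 0.115 and 0.135 m and angle between each of tall_center, short_a_center, short_b_center's own z axis and vertical below 0.1 rad and angle between the x axis of tall_center and the x axis of plinth_top, either way round below 0.26 rad and linear speed of tall below 0.02 m/s and distance of each of short_a_center, short_b_center from where it was at the start of the episode below 0.03 m); the robot touches nothing.
It fails at once if the tall stand tips over: it leans more than 25 degrees (angle between tall_center's own z axis and vertical above 0.44 rad).
It fails at once if the tall stand is swung or dropped: it moves faster than 0.7 m/s (linear speed of tall above 0.7 m/s).
It fails at once if a short stand is knocked: it leans more than 25 degrees (angle between any of short_a_center, short_b_center's own z axis and vertical above 0.44 rad).
It also fails if it takes over 54 s, if anything falls off the work surface, if the arm or the gripper's body presses on something with over 40 N, if the wrist force passes 120 N, or if a joint passes its speed limit or range.

### The arm

A 6-joint arm with a two-finger parallel gripper is mounted at the origin on the work surface. World frame = base frame: x ahead of the robot, y to its left, z up, the work surface at z = 0. Lengths are in mm, angles in rad, forces in N, time in s.
With the tool pointing down it reaches from about 275 to 1000 mm from the base axis. Payload 8.4 kg.
Tool frame: the origin (TCP) lies on the centre line of the jaws, within the pads' length; the fingertips stand r.tip_reach ahead of it and the grasp point (between the pads) lies 3 mm ahead of it (r.tip_reach is the distance from the TCP to the fingertips, in mm); z points along the fingers, y is the direction in which the jaws open and shut (so a half turn about z gives the same grasp; the last joint's range is limited). The gripper opens to 85 mm and grips with 20 to 120 N. Pads are 22 mm wide; open, the fingers measure 114 mm over their backs; the gripper's body (76 mm by 85 mm) begins 54 mm behind the grasp point. The pads swing forward as they close: fully open they stand 13 mm farther back than shut.
Start: joints at [1.192, 0.353, 1.633, -0, 1.155, -0.002], TCP at [229.966, 581.157, 253.281] pointing down, gripper open.
Joint ranges: [-2.63, 2.63], [-0.92, 2.1], [0.06, 2.66], [-1.3, 4.44], [0, 2.69], [-3.02, 3.02]. Speed limits (rad/s): [2.22, 2.22, 2.79, 3.14, 3.14, 3.14].

### API

Orientations are given as [roll, pitch, yaw] about the fixed x, y, z axes, in that order (R = Rz(yaw) Ry(pitch) Rx(roll)).
In Python, from rig import sense, optics, r, nets gives the robot as it stands. The module is installed in compiled form; this text tells all that it offers.
- The arm moves only by the tool carry_out, never from a script. Its argument "increments" is a list that holds one entry, the list of rows, each a list of 6 numbers: the shift along the tool's x, y, z normalised to -1 to 1, where 1 is 40 cm, then the turn, a rotation vector about the tool's x, y, z normalised to -1 to 1, where 1 is 60 degrees. A call has 1 to 5 rows; each row is the pose to reach, as a shift and turn from the pose commanded when the call began, along the tool's axes at that moment; what a row does not reach only later rows make up. A row lasts 1/12 s, in which the tool goes at most 41.7 mm and 7.16 degrees, less where a joint would pass 70% of its speed; a pose out of reach is approached as far as the arm can. A call with a number of a shift or a turn outside -1 to 1 is refused whole. A call with a gripper value outside its range is refused whole. "hand" is the closure, from 0 (fully open) to 1 (shut), set as the call begins (left out, the last holds). The fingers move at their own pace and stop on an object; "squeeze" is the grip in N (left out, the last holds). Time passes only in rows, so rows that repeat a pose let the fingers close. It gives the time, the measured TCP pose, the force and the opening at its end, in the units of the state.
- sense(): the state, without advancing time (a new reading comes with each control period).
- optics.grab_frame(name): name is "scene" or "side" or "wrist"; returns a dict with "img" (420x560x3 uint8, red, green, blue), "range_z" (420x560 float32, mm along the optical axis (not along the pixel's ray), 0 where there is no reading), "fov_y" (degrees; the focal length in pixels is half the picture's height over the tangent of half this angle, whatever the lens; pixels are square), "cx", "cy" (the principal point, pixels), "k1" (the pictures are not rectified: a ray, as slopes to the right and down, at radius r is drawn at 1 + k1 r^2 times it, then the intrinsics apply), "R" (3x3) and "t" (3): a world point X has camera coordinates R X + t. Camera axes: x right, y down, z forward; pixel columns grow to the right and rows downward; lengths in mm; the calibration is good to about 2 mm. A picture is of the moment at which its call begins.
- r.sign_off(): hands the job in, once; it reports no verdict.
Trained networks look in the newest picture that a camera, given by its name, has taken for a name from the list of things; names that differ only in an ending like _2 or _b are one class to them, and where a whole thing is asked for, a point or a joint stands for the part that bears it (a point fixed in the world has none). Each returns a list of dicts, best first, with "confidence" (0 to 1); they miss things now and then, are a little off and sometimes report something else, mostly with a low value. They report only what shows in the picture. A call takes as long as a camera call.
- nets.trace(target, camera): "mask" (420x560 bool, what is visible of it).
- nets.tip_of(target, camera): "point" ([x, y, z] in mm, in world coordinates, good to about 4 mm: a listed point, or the origin of a listed thing).
The state is a dict: "clock": time; "qpos": joint angles; "qvel": joint speeds; "joint_efforts": joint torques, N m; "eef_pos": TCP position; "tcp_rot": TCP orientation; "contact_force": force on the tool from outside, world axes, zero at the start; "wrist_torque": the same for the moment, N m; "opening": opening from 0.0 (shut) to 1.0 (fully open).
Only numpy, scipy, OpenCV 4.12 (cv2) and the standard library are available. Lean on these libraries where they do the work, as an engineer would, in place of code of your own. Each camera call takes 0.05 s, during which the arm holds its last target.

## Working session

There is one attempt and no reset: what is moved stays moved. The work goes in short steps, Python scripts to look and compute and a tool call to move; the robot and the scene stay as the last step left them, time stands still between calls to the robot, and variables do not carry over. Pictures are saved under pics/ and viewed, and the job is handed in when it is done.

Besides the shell and the picture viewer there is one more tool, called after "Emit:" as name(argument=value, ...), one argument or row to a line, values as JSON. carry_out: Moves the arm, as the interface text tells. Its arguments: {"type":"object","properties":{"increments":{"type":"array","items":{"type":"array","items":{"type":"array","items":{"type":"number","minimum":-1,"maximum":1}}}},"hand":{"type":"number"},"squeeze":{"type":"number"}},"required":["increments"]}

```bash
mkdir -p pics; cat > h.py <<'E'
import numpy as np, cv2
from rig import sense, optics, r, nets
def save(f,n): cv2.imwrite('pics/'+n+'.png', cv2.cvtColor(f['img'],cv2.COLOR_RGB2BGR))
def cloud(f):
    H,W=f['range_z'].shape; fl=H/2/np.tan(np.radians(f['fov_y'])/2)
    K=np.array([[fl,0,f['cx']],[0,fl,f['cy']],[0,0,1]]); 
    u,v=np.meshgrid(np.arange(W),np.arange(H))
    p=np.stack([u,v],-1).reshape(-1,1,2).astype(float)
    s=cv2.undistortPoints(p,K,np.array([f['k1'],0,0,0,0.]),).reshape(H,W,2)
    z=f['range_z']; c=np.stack([s[...,0]*z,s[...,1]*z,z],-1)
    X=(c-np.array(f['t']))@np.array(f['R'])
    X[z==0]=np.nan
    return X
E
python3 - <<'E'
from h import *
s=sense(); print(s, r.tip_reach)
for n in ['scene','side','wrist']:
    f=optics.grab_frame(n); save(f,n+'0'); np.savez(n+'0.npz',**{k:v for k,v in f.items()})
    print(n,f['fov_y'],f['k1'],-np.array(f['R']).T@np.array(f['t']))
    for t in ['tall_center','short_a_center','short_b_center','plinth_top']:
        print(t,[(np.round(d['point']),round(d['confidence'],2)) for d in nets.tip_of(t,n)])
E
```

```text
{'clock': 0.0, 'qpos': array([ 1.19161338e+00,  3.53661646e-01,  1.63415594e+00, -1.77794951e-05,
        1.15519715e+00, -2.40482139e-03]), 'qvel': array([ 3.29496438e-05,  1.71946644e-03, -4.59812213e-04,  6.75221626e-04,
        5.04696458e-04,  2.68992926e-04]), 'joint_efforts': array([ 4.04436596e-04, -6.05236602e+01, -3.42067981e+01, -1.09320201e-04,
        8.98338330e-03,  1.61349931e-05]), 'eef_pos': array([229.79225623, 580.73098331, 252.54389929]), 'tcp_rot': array([-3.14017053e+00,  1.28358718e-05,  2.76482173e+00]), 'contact_force': array([ 0.09998852, -0.35483687, -0.66495164]), 'wrist_torque': array([-0.00945969,  0.00893869, -0.00863237]), 'opening': 0.9991763104446381} 22.0
scene 51.15698843981739 -0.006727436132149912 [1140.76144443 -344.15850597  840.44058358]
tall_center [(array([638.,  14., 125.]), 0.85)]
short_a_center [(array([ 570., -325.,   86.]), 0.97)]
short_b_center [(array([ 665., -172.,   88.]), 0.78)]
plinth_top [(array([477., 282.,  22.]), 0.9)]
side 55.82289882848371 0.023258945215221736 [ 456.88253296 -716.29930631  664.93108276]
tall_center [(array([627.,  12., 123.]), 0.84)]
short_a_center [(array([ 572., -325.,   85.]), 0.82)]
short_b_center [(array([ 567., -324.,   89.]), 0.21)]
plinth_top [(array([479., 282.,  22.]), 0.66)]
wrist 65.280643616362 0.016086537830875956 [163.13914726 607.52269578 373.66930081]
tall_center []
short_a_center []
short_b_center []
plinth_top []
```

View pics/scene0.png

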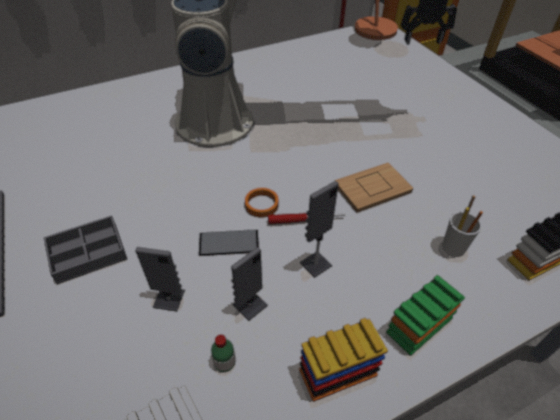

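View pics/side0.png

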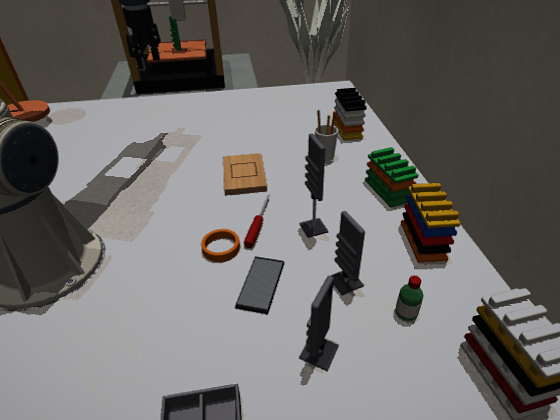

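```bash
python3 - <<'E'
from h import *
C={}
for n in ['scene','side']:
    f=dict(np.load(n+'0.npz')); X=cloud(f).reshape(-1,3); X=X[~np.isnan(X[:,0])]
    print(n)
    for nm,c,zs in [('tall',(635,13),[(205,246),(246,256),(120,200),(1.5,7)]),('A',(571,-325),[(130,171),(171,180)]),('B',(665,-172),[(130,171),(171,180)])]:
        for z in zs:
            P=X[(np.hypot(X[:,0]-c[0],X[:,1]-c[1])<60)&(X[:,2]>z[0])&(X[:,2]<z[1])]
            if len(P)<10: print(nm,z,len(P)); continue
            R=cv2.minAreaRect(P[:,:2].astype(np.float32)); m=P[:,:2].mean(0); w,v=np.linalg.eigh(np.cov(P[:,:2].T))
            print(nm,z,len(P),R,'mean',m.round(1),'axis',np.degrees(np.arctan2(v[1,1],v[0,1])).round(1))
    P=X[(np.hypot(X[:,0]-478,X[:,1]-282)<140)&(X[:,2]>14)&(X[:,2]<26)]
    print('plinth',len(P),cv2.minAreaRect(P[:,:2].astype(np.float32)),np.percentile(P[:,2],[5,50,95]), P[:,:2].min(0),P[:,:2].max(0))
E
```

```text
scene
tall (205, 246) 398 ((638.8335571289062, 12.660430908203125), (14.293164253234863, 70.1757583618164), 1.5801080465316772) mean [639.2   8.6] axis 98.6
tall (246, 256) 157 ((634.65771484375, 11.322608947753906), (12.898345947265625, 68.90226745605469), 11.221211433410645) mean [635.1  10.9] axis 100.4
tall (120, 200) 696 ((638.5614013671875, 12.325136184692383), (68.9468994140625, 20.90052032470703), 85.81211853027344) mean [638.7   7.2] axis 96.8
tall (1.5, 7) 537 ((636.3275756835938, 13.174148559570312), (113.16030883789062, 114.47038269042969), 13.585884094238281) mean [636.8   9.7] axis 53.9
A (130, 171) 440 ((575.2644653320312, -326.39666748046875), (69.31006622314453, 11.63504409790039), 61.20527648925781) mean [ 576.3 -324.7] axis 55.3
A (171, 180) 180 ((570.4863891601562, -323.62286376953125), (68.02574920654297, 13.362142562866211), 54.15483474731445) mean [ 571.7 -324.1] axis 53.7
B (130, 171) 399 ((669.9154663085938, -170.62313842773438), (13.28524112701416, 69.17866516113281), 8.423995971679688) mean [ 670.9 -173.7] axis 105.1
B (171, 180) 181 ((664.8993530273438, -1
[... 1049 characters left out ...]
984375) mean [ 565.6 -337.2] axis 49.0
A (171, 180) 261 ((569.4459228515625, -325.264404296875), (69.80899810791016, 11.783438682556152), 53.60297393798828) mean [ 568.5 -327.5] axis 53.6
B (130, 171) 414 ((659.859619140625, -174.13217163085938), (12.03225326538086, 69.81702423095703), 25.54325294494629) mean [ 661.7 -179.6] axis 109.9
B (171, 180) 157 ((664.3936767578125, -173.34539794921875), (12.528275489807129, 67.36508178710938), 16.185291290283203) mean [ 663.9 -174.8] axis 106.8
plinth 1425 ((479.27496337890625, 281.33648681640625), (184.92100524902344, 120.73771667480469), 88.92662048339844) [17.5525479  19.99982065 22.10237876] [418.34464993 188.20080301] [540.80363674 373.71463763]
```

The scene view shows the tall stand around pixel (320,230). The short stands are at (160,275) and (248,285), and the plinth at (375,186). The networks and the depth clouds agree: the tall stand's top is at about (633.5, 11) with its broad side at about 101.5°, and the plinth middle is at about (479, 281.5).

```bash
cat >> h.py <<'E'
from scipy.spatial.transform import Rotation as Ro
def inc(pos,yawdeg,start=None,startrot=None):
    s=sense(); p0=np.array(s['eef_pos'] if start is None else start); R0=Ro.from_euler('xyz',s['tcp_rot'] if startrot is None else startrot)
    R1=Ro.from_euler('xyz',[np.pi,0,np.radians(yawdeg)])
    d=R0.inv().apply(np.array(pos)-p0)/400; w=np.degrees((R0.inv()*R1).as_rotvec())/60
    return np.round(np.r_[d,w],4)
E
python3 - <<'E'
from h import *
f=dict(np.load('side0.npz')); X=cloud(f).reshape(-1,3)
P=X[(abs(X[:,0]-479)<55)&(abs(X[:,1]-282)<120)&(X[:,2]>14)&(X[:,2]<26)]
# edge y extents per x strip, and x extents per y strip
Q=X[(abs(X[:,0]-479)<80)&(abs(X[:,1]-282)<75)&(X[:,2]>14)&(X[:,2]<26)]
ys=np.arange(215,350,10); lo=[];hi=[]
for y in ys:
    q=Q[abs(Q[:,1]-y)<6,0]; lo.append(q.min());hi.append(q.max())
print(np.polyfit(ys,lo,1),np.polyfit(ys,hi,1),np.round(lo),np.round(hi))
print(inc([633,11,330],101.5,[229.966,581.157,253.281]))
E
```

```text
[1.48894788e-02 4.15966395e+02] [2.49460097e-02 5.31693599e+02] [418. 419. 419. 420. 420. 420. 421. 421. 422. 422. 419. 420. 420. 421.] [538. 537. 537. 539. 537. 538. 539. 538. 539. 539. 540. 539. 540. 541.]
[-1.4614 -0.9546 -0.1918 -0.      0.      0.9485]
```

Emit:
carry_out(
  increments=[
    [[-0.08, -0.05, -0.04, 0, 0, 0.1], [-0.16, -0.1, -0.08, 0, 0, 0.2], [-0.24, -0.16, -0.12, 0, 0, 0.3], [-0.32, -0.21, -0.16, 0, 0, 0.4], [-0.4, -0.26, -0.19, 0, 0, 0.5]],
  ],
  hand=0,
)

```text
clock: 1.17
eef_pos: [341.2, 424.3, 330.7]
tcp_rot: [3.14, -0.0, 2.237]
contact_force: [1.3, 0.4, 0.0]
opening: 1.003
```

```bash
python3 - <<'E'
from h import *
s=sense();print(s['eef_pos'],s['tcp_rot'],s['qpos'],inc([633,11,330],101.5))
E
```

```text
[341.20115035 424.27117811 330.69205523] [ 3.14032897e+00 -2.32822153e-04  2.23657218e+00] [ 8.90773704e-01  1.58761544e-01  1.71555644e+00 -5.76370780e-05
  1.26599089e+00  2.25015263e-01] [-1.2631e+00 -6.4500e-02  1.4000e-03  1.1000e-03 -5.0000e-04  4.4410e-01]
```

Emit:
carry_out(
  increments=[
    [[-0.09, -0.005, 0, 0, 0, 0.05], [-0.18, -0.01, 0, 0, 0, 0.1], [-0.27, -0.015, 0, 0, 0, 0.15], [-0.36, -0.02, 0, 0, 0, 0.2], [-0.45, -0.025, 0, 0, 0, 0.25]],
  ],
)

```text
clock: 1.58
eef_pos: [445.2, 276.7, 329.6]
tcp_rot: [3.141, -0.0, 1.977]
contact_force: [0.8, 0.0, -0.5]
opening: 1.001
```

```bash
python3 - <<'E'
from h import *
s=sense();print(s['eef_pos'],s['tcp_rot'],inc([625,11,330],101.5))
E
```

```text
[445.20426119 276.74940443 329.59321567] [ 3.14093074e+00 -1.14123181e-04  1.97692472e+00] [-7.879e-01  1.505e-01 -1.000e-03  6.000e-04 -2.000e-04  1.962e-01]
```

Emit:
carry_out(
  increments=[
    [[-0.09, 0.018, 0, 0, 0, 0.03], [-0.18, 0.036, 0, 0, 0, 0.06], [-0.27, 0.054, 0, 0, 0, 0.1], [-0.36, 0.07, 0, 0, 0, 0.14], [-0.44, 0.086, 0, 0, 0, 0.19]],
  ],
)

```text
clock: 2.0
eef_pos: [546.9, 128.4, 329.5]
tcp_rot: [3.141, 0.0, 1.778]
contact_force: [0.0, 1.0, 0.1]
opening: 1.002
```

```bash
python3 - <<'E'
from h import *
s=sense();print(s['eef_pos'],s['tcp_rot'],inc([633,11,330],101.5))
E
```

```text
[546.89358151 128.41687711 329.49554094] [3.14108229e+00 2.19073741e-04 1.77808602e+00] [-3.316e-01  1.502e-01 -1.100e-03  5.000e-04  2.000e-04  6.300e-03]
```

Emit:
carry_out(
  increments=[
    [[-0.08, 0.036, 0, 0, 0, 0], [-0.16, 0.072, 0, 0, 0, 0], [-0.24, 0.108, 0, 0, 0, 0], [-0.3, 0.136, 0, 0, 0, 0], [-0.33, 0.15, 0, 0, 0, 0.006]],
  ],
)

```text
clock: 2.42
eef_pos: [633.6, 11.1, 329.0]
tcp_rot: [3.141, 0.001, 1.772]
contact_force: [0.0, -0.2, -0.3]
opening: 0.999
```

Emit:
carry_out(
  increments=[
    [[0, 0, 0, 0, 0, 0], [0, 0, 0, 0, 0, 0], [0, 0, 0, 0, 0, 0]],
  ],
)

```text
clock: 2.67
eef_pos: [631.4, 14.8, 329.2]
tcp_rot: [-3.141, -0.001, 1.775]
contact_force: [-0.1, -0.3, -0.0]
opening: 1.001
```

```bash
python3 - <<'E'
from h import *
s=sense();print(s['eef_pos'],s['tcp_rot'],s['qpos'])
f=optics.grab_frame('wrist'); save(f,'wrist1')
X=cloud(f).reshape(-1,3); X=X[~np.isnan(X[:,0])]
print(-np.array(f['R']).T@f['t'])
for z in [(243,258),(215,243)]:
    P=X[(np.hypot(X[:,0]-633,X[:,1]-11)<70)&(X[:,2]>z[0])&(X[:,2]<z[1])]
    w,v=np.linalg.eigh(np.cov(P[:,:2].T))
    print(len(P),cv2.minAreaRect(P[:,:2].astype(np.float32)),P.mean(0),np.degrees(np.arctan2(v[1,1],v[0,1])))
print([(d['point'],d['confidence']) for d in nets.tip_of('tall_center','wrist')])
print(inc([633.5,11,229],101.5))
E
```

```text
[631.44694843  14.79882983 329.20358685] [-3.14106994e+00 -6.03997805e-04  1.77454039e+00] [ 2.08039675e-02  3.04215915e-01  1.53199390e+00  5.16838263e-04
  1.30600675e+00 -1.83075671e-01]
[616.37340127  84.56523047 449.64781303]
1819 ((631.4840698242188, 13.012613296508789), (11.845584869384766, 68.97396850585938), 11.286616325378418) [630.88189989  15.15873342 248.87039069] 101.12937823180384
119 ((626.0101318359375, 44.444969177246094), (5.51418399810791, 12.470483779907227), 89.8886489868164) [625.11874962  45.91804207 230.11316159] -172.41777578030363
[([633.4, 15.8, 123.6], 0.66)]
[-1.120e-02  3.000e-03  2.511e-01 -1.000e-04 -3.000e-04  3.700e-03]
```

View pics/wrist1.png

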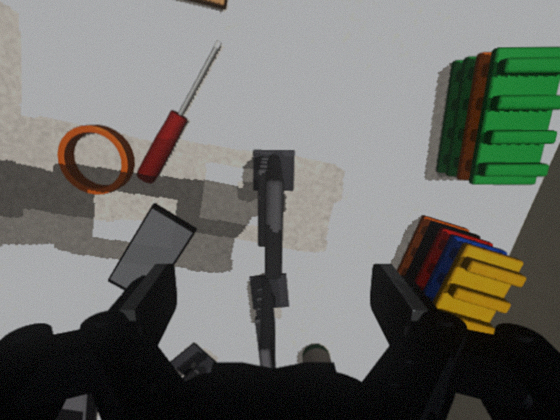

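The wrist view shows the tall stand's case edge-on between the open jaws, from about (272,160) to (272,250). Depth puts its top at about (632, 12.7), angle 101.2°, and the tool is nearly aligned. Next I descend.

Emit:
carry_out(
  increments=[
    [[-0.002, 0, 0.03, 0, 0, 0], [-0.004, 0, 0.07, 0, 0, 0], [-0.006, 0.001, 0.11, 0, 0, 0], [-0.006, 0.001, 0.15, 0, 0, 0], [-0.006, 0.001, 0.18, 0, 0, 0]],
  ],
)

```text
clock: 3.18
eef_pos: [632.0, 12.2, 255.2]
tcp_rot: [-3.14, -0.0, 1.775]
contact_force: [0.2, -0.8, -0.2]
opening: 1.005
```

Emit:
carry_out(
  increments=[
    [[0, 0, 0.03, 0, 0, 0], [0, 0, 0.05, 0, 0, 0], [0, 0, 0.065, 0, 0, 0], [0, 0, 0.07, 0, 0, 0], [0, 0, 0.07, 0, 0, 0]],
  ],
)

```text
clock: 3.6
eef_pos: [633.0, 11.6, 229.0]
tcp_rot: [-3.141, -0.0, 1.774]
contact_force: [0.0, -0.2, 0.1]
opening: 1.0
```

Emit:
carry_out(
  increments=[
    [[0, 0, 0, 0, 0, 0], [0, 0, 0, 0, 0, 0]],
  ],
)

```text
clock: 3.77
eef_pos: [633.4, 11.6, 230.0]
tcp_rot: [3.14, 0.0, 1.774]
contact_force: [0.2, -0.6, -0.0]
opening: 0.999
```

```bash
python3 - <<'E'
from h import *
s=sense();print(s['eef_pos'],s['tcp_rot'],s['contact_force'])
f=optics.grab_frame('wrist'); save(f,'wrist2')
X=cloud(f).reshape(-1,3); X=X[~np.isnan(X[:,0])]
for z in [(243,258)]:
    P=X[(np.hypot(X[:,0]-633,X[:,1]-11)<45)&(X[:,2]>z[0])&(X[:,2]<z[1])]
    print(len(P),cv2.minAreaRect(P[:,:2].astype(np.float32)))
E
```

```text
[633.43140933  11.55179636 230.02968549] [3.14040437e+00 2.49195226e-04 1.77405538e+00] [ 0.24965324 -0.61470848 -0.01946069]
6381 ((632.876220703125, 18.842483520507812), (57.02853012084961, 88.91423034667969), 87.1021957397461)
```

View pics/wrist2.png

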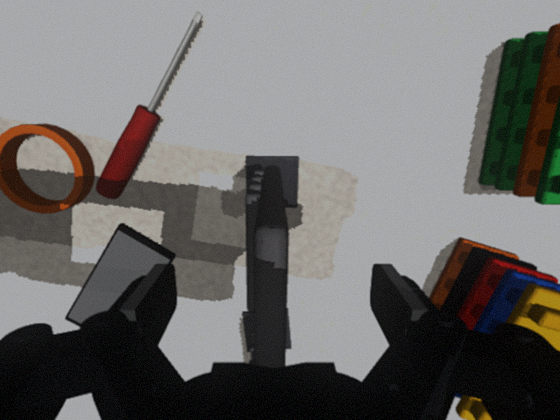

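The case sits centred between the jaws (case around column 268, jaw centre around 273). I close to a near gap first, then grip.

Emit:
carry_out(
  increments=[
    [[0, 0, 0, 0, 0, 0], [0, 0, 0, 0, 0, 0], [0, 0, 0, 0, 0, 0], [0, 0, 0, 0, 0, 0], [0, 0, 0, 0, 0, 0]],
  ],
  hand=0.7,
  squeeze=50,
)

```text
clock: 4.23
eef_pos: [633.0, 11.6, 229.4]
tcp_rot: [3.141, 0.0, 1.774]
contact_force: [-0.7, 0.2, -1.1]
opening: 0.311
```

Emit:
carry_out(
  increments=[
    [[0, 0, 0, 0, 0, 0], [0, 0, 0, 0, 0, 0], [0, 0, 0, 0, 0, 0], [0, 0, 0, 0, 0, 0], [0, 0, 0, 0, 0, 0]],
  ],
  hand=1,
  squeeze=50,
)

```text
clock: 4.65
eef_pos: [633.0, 11.5, 229.3]
tcp_rot: [-3.142, 0.0, 1.774]
contact_force: [-1.0, 0.2, 0.9]
opening: 0.134
```

Emit:
carry_out(
  increments=[
    [[0, 0, 0, 0, 0, 0], [0, 0, 0, 0, 0, 0], [0, 0, 0, 0, 0, 0], [0, 0, 0, 0, 0, 0], [0, 0, 0, 0, 0, 0]],
  ],
)

```text
clock: 5.07
eef_pos: [633.0, 11.6, 229.3]
tcp_rot: [3.142, 0.0, 1.774]
contact_force: [-1.2, -0.9, 0.9]
opening: 0.133
```

Opening 0.133 is about 11–12 mm, which matches the case thickness, so the grip is good. Next is a slow lift.

Emit:
carry_out(
  increments=[
    [[0, 0, -0.005, 0, 0, 0], [0, 0, -0.015, 0, 0, 0], [0, 0, -0.03, 0, 0, 0], [0, 0, -0.045, 0, 0, 0], [0, 0, -0.06, 0, 0, 0]],
  ],
  squeeze=70,
)

```text
clock: 5.48
eef_pos: [633.1, 11.6, 254.0]
tcp_rot: [3.141, -0.0, 1.774]
contact_force: [-0.1, 0.8, -2.8]
opening: 0.135
```

Emit:
carry_out(
  increments=[
    [[0, 0, -0.02, 0, 0, 0], [0, 0, -0.045, 0, 0, 0], [0, 0, -0.07, 0, 0, 0], [0, 0, -0.09, 0, 0, 0], [0, 0, -0.1, 0, 0, 0]],
  ],
)

```text
clock: 5.9
eef_pos: [633.6, 11.6, 295.3]
tcp_rot: [3.139, 0.0, 1.774]
contact_force: [0.6, 0.2, -1.3]
opening: 0.132
```

Emit:
carry_out(
  increments=[
    [[0, 0, -0.01, 0, 0, 0], [0, 0, -0.02, 0, 0, 0], [0, 0, -0.03, 0, 0, 0], [0, 0, -0.035, 0, 0, 0], [0, 0, -0.035, 0, 0, 0]],
  ],
)

```text
clock: 6.32
eef_pos: [633.1, 11.6, 307.6]
tcp_rot: [3.141, 0.0, 1.774]
contact_force: [-0.3, -0.7, -2.3]
opening: 0.13
```

```bash
cat >> h.py <<'E'
def look(n,tag):
    f=optics.grab_frame(n); save(f,n+tag); return f,cloud(f).reshape(-1,3)
E
python3 - <<'E'
from h import *
s=sense();print(s['eef_pos'],s['tcp_rot'],s['contact_force'],s['opening'])
f,X=look('side','3'); f2,X2=look('scene','3')
for Y in (X,X2):
  P=Y[(np.hypot(Y[:,0]-633,Y[:,1]-11)<60)&(Y[:,2]>40)&(Y[:,2]<260)]
  for z0 in range(60,260,25):
    q=P[(P[:,2]>z0)&(P[:,2]<z0+25)]
    if len(q)>5: print(z0,len(q),q.mean(0).round(1),q.min(0).round(1),q.max(0).round(1))
print(inc([479.2,281.5,310],101.64-12.5))
E
```

```text
[633.12516434  11.61125801 307.63751947] [3.14122180e+00 2.67453088e-05 1.77413137e+00] [-0.29449627 -0.71959071 -2.26987192] 0.13042809140417078
60 340 [632.9   8.4  82.9] [601.3 -22.2  77.2] [665.6  44.3  85. ]
85 38 [631.    9.1  93.2] [606.8 -11.2  85.1] [655.2  34.1 109.8]
110 30 [633.3   9.9 123.2] [630.    6.8 111.7] [637.5  13.6 134.5]
135 35 [633.1  10.3 146.7] [629.6   6.  135.4] [637.   13.6 158.8]
160 30 [631.7   7.8 173.4] [625.8   2.4 160.5] [638.9  11.3 184.7]
185 159 [6.284e+02 1.000e-01 2.025e+02] [615.3 -23.8 185.6] [646.   42.3 210. ]
210 187 [629.6  -1.8 225.3] [614.9 -24.3 210. ] [645.2  40.8 234.9]
235 192 [629.4  -1.2 249.3] [615.  -23.3 235. ] [645.5  44.  259.9]
60 463 [637.1  10.6  82.3] [601.1 -19.4  76.6] [666.   45.4  85. ]
85 43 [635.   13.6  93.6] [606.5  -4.3  85. ] [658.8  35.4 110. ]
110 26 [636.   11.4 122.8] [631.1   9.  112.1] [638.6  15.4 134.1]
135 31 [636.   11.5 147.3] [631.5   8.5 135. ] [639.   15.2 159.3]
160 34 [638.7  11.  174.4] [633.9   5.  160.1] [642.5  19.3 184.6]
185 202 [639.3   7.6 199.6] [626.4 -22.3 185.3] [646.8  48.3 209.7]
210 242 [639.5   7.3 222.7] [628.7 -22.1 210.1] [647.   48.1 234.7]
235 274 [639.5   7.4 247.6] [627.4 -22.1 235.1] [646.4  46.4 260. ]
[ 7.385e-01 -2.400e-01 -7.300e-03 -4.000e-04 -0.000e+00  2.086e-01]
```

View pics/side3.png

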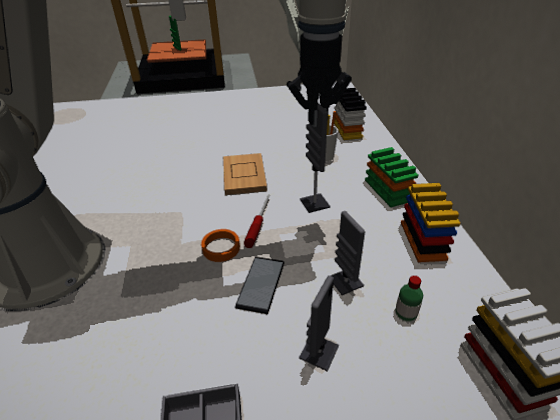

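The side view shows the stand hanging vertically: case at (318,140), foot at (315,202). The short stands haven't moved. Now I carry it slowly to the plinth and turn it at the end.

Emit:
carry_out(
  increments=[
    [[0.006, -0.002, 0, 0, 0, 0], [0.018, -0.006, 0, 0, 0, 0], [0.038, -0.012, 0, 0, 0, 0], [0.066, -0.022, 0, 0, 0, 0], [0.095, -0.031, 0, 0, 0, 0]],
  ],
)

```text
clock: 6.83
eef_pos: [612.4, 47.3, 307.1]
tcp_rot: [-3.141, -0.0, 1.774]
contact_force: [0.1, -0.5, -1.5]
opening: 0.13
```

Emit:
carry_out(
  increments=[
    [[0.028, -0.009, 0, 0, 0, 0], [0.056, -0.018, 0, 0, 0, 0], [0.084, -0.027, 0, 0, 0, 0], [0.112, -0.036, 0, 0, 0, 0], [0.14, -0.045, 0, 0, 0, 0]],
  ],
)

```text
clock: 7.25
eef_pos: [583.6, 98.7, 307.4]
tcp_rot: [3.141, -0.0, 1.774]
contact_force: [0.4, 0.4, -2.3]
opening: 0.13
```

Emit:
carry_out(
  increments=[
    [[0.028, -0.009, 0, 0, 0, 0], [0.056, -0.018, 0, 0, 0, 0], [0.084, -0.027, 0, 0, 0, 0], [0.112, -0.036, 0, 0, 0, 0], [0.14, -0.045, 0, 0, 0, 0]],
  ],
)

```text
clock: 7.67
eef_pos: [554.7, 149.7, 307.3]
tcp_rot: [3.142, 0.0, 1.774]
contact_force: [-1.8, 0.3, -2.1]
opening: 0.132
```

Emit:
carry_out(
  increments=[
    [[0.028, -0.009, 0, 0, 0, 0], [0.056, -0.018, 0, 0, 0, 0], [0.084, -0.027, 0, 0, 0, 0], [0.112, -0.036, 0, 0, 0, 0], [0.14, -0.045, 0, 0, 0, 0]],
  ],
)

```text
clock: 8.08
eef_pos: [525.8, 201.0, 307.3]
tcp_rot: [3.142, -0.0, 1.774]
contact_force: [0.5, -0.8, -1.3]
opening: 0.134
```

```bash
python3 - <<'E'
from h import *
s=sense();print(s['eef_pos'],s['tcp_rot'],s['contact_force'],s['opening'])
print(inc([479.2,281.5,307],88.9))
E
```

```text
[525.77681312 200.96115813 307.31193938] [ 3.14153948e+00 -2.40605571e-05  1.77417251e+00] [ 0.46024752 -0.82783717 -1.32361576] 0.1342161585654666
[ 0.2207 -0.0734  0.0008  0.     -0.      0.2125]
```

Emit:
carry_out(
  increments=[
    [[0.028, -0.009, 0, 0, 0, 0.01], [0.056, -0.018, 0, 0, 0, 0.03], [0.084, -0.027, 0, 0, 0, 0.05], [0.108, -0.036, 0, 0, 0, 0.07], [0.13, -0.043, 0, 0, 0, 0.09]],
  ],
)

```text
clock: 8.5
eef_pos: [498.3, 248.4, 307.2]
tcp_rot: [-3.141, -0.0, 1.679]
contact_force: [-0.3, 0.4, -1.9]
opening: 0.132
```

Emit:
carry_out(
  increments=[
    [[0.018, -0.004, 0, 0, 0, 0.02], [0.034, -0.007, 0, 0, 0, 0.04], [0.046, -0.01, 0, 0, 0, 0.06], [0.056, -0.012, 0, 0, 0, 0.08], [0.062, -0.014, 0, 0, 0, 0.1]],
  ],
)

```text
clock: 8.92
eef_pos: [490.3, 272.4, 307.3]
tcp_rot: [3.142, -0.0, 1.574]
contact_force: [0.1, -0.7, -2.0]
opening: 0.132
```

Emit:
carry_out(
  increments=[
    [[0, 0, 0, 0, 0, 0.01], [0, 0, 0, 0, 0, 0.022], [0, 0, 0, 0, 0, 0.022], [0, 0, 0, 0, 0, 0.022], [0, 0, 0, 0, 0, 0.022]],
  ],
)

```text
clock: 9.33
eef_pos: [490.8, 271.3, 307.3]
tcp_rot: [3.142, 0.0, 1.552]
contact_force: [-0.8, 0.4, -2.3]
opening: 0.133
```

```bash
python3 - <<'E'
from h import *
s=sense();print(s['eef_pos'],s['tcp_rot'],s['contact_force'],s['opening'])
for n in ('side','scene'):
  f,Y=look(n,'4')
  P=Y[(np.hypot(Y[:,0]-479,Y[:,1]-281)<60)&(Y[:,2]>50)&(Y[:,2]<260)]
  for z0 in range(60,260,25):
    q=P[(P[:,2]>z0)&(P[:,2]<z0+25)]
    if len(q)>5: print(z0,len(q),q.mean(0).round(1),q.min(0).round(1),q.max(0).round(1))
print(inc([479.2,281.5,307],88.9))
E
```

```text
[490.78264012 271.30775833 307.28718072] [3.14157777e+00 1.93331936e-05 1.55221576e+00] [-0.76721239  0.35274598 -2.31158694] 0.13255866574065958
60 204 [491.2 267.2  82.6] [463.6 239.5  77.1] [519.1 301.9  85. ]
85 29 [494.6 268.2  95.6] [488.1 243.8  85.1] [519.1 282.6 109. ]
110 22 [491.5 269.6 122.9] [487.9 265.7 111.3] [495.7 272.1 132.6]
135 25 [491.6 269.7 147.5] [485.8 266.4 135.2] [495.7 274.1 159.9]
160 25 [491.1 269.3 169.7] [481.8 264.8 160.3] [500.8 275.7 184.3]
185 55 [485.3 243.5 200.2] [476.5 235.7 187.6] [496.6 273.2 209.8]
210 66 [485.5 242.3 222.9] [476.4 235.4 210.4] [494.6 269.5 233.8]
235 74 [485.8 242.6 248. ] [476.2 235.5 235. ] [494.9 272.3 259.6]
60 298 [494.4 269.2  82.1] [461.2 243.7  76.3] [521.7 302.3  85. ]
85 32 [491.7 271.9  96.1] [469.1 257.9  85.1] [513.5 286.1 110. ]
110 22 [493.2 271.2 122.2] [489.7 267.3 110.7] [495.9 275.9 134.1]
135 21 [492.3 269.7 147.7] [488.9 266.3 137. ] [495.6 274.6 158.5]
160 39 [494.4 267.9 174.5] [487.6 261.2 160.1] [501.5 276.5 184. ]
185 173 [495.4 266.6 199.3] [479.  234.6 185. ] [499.9 306.  209.8]
210 220 [495.3 265.1 222.5] [479.2 235.1 210.1] [499.8 305.5 234.9]
235 233 [495.2 265.8 247.4] [477.7 234.3 235.2] [500.5 306.  259.3]
[ 0.025  -0.0295  0.0008  0.0001  0.      0.0005]
```

View pics/scene4.png

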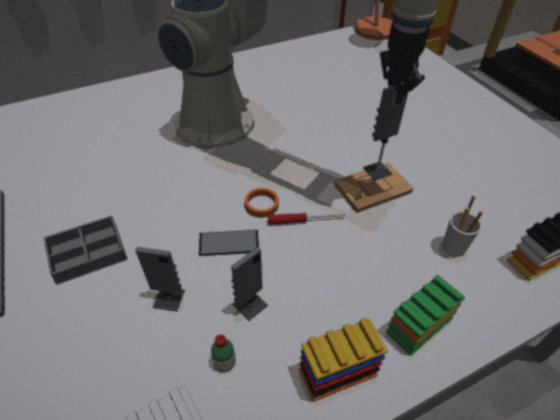

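The scene view shows the stand upright above the plinth, with its foot at about (378,172). Its axis measures about (492, 270), so I shift (-13, +11) mm and then lower it slowly.

Emit:
carry_out(
  increments=[
    [[0.005, -0.006, 0, 0, 0, 0], [0.012, -0.014, 0, 0, 0, 0], [0.02, -0.024, 0, 0, 0, 0], [0.026, -0.031, 0, 0, 0, 0], [0.0275, -0.0325, 0, 0, 0, 0]],
  ],
)

```text
clock: 9.85
eef_pos: [477.3, 283.2, 307.3]
tcp_rot: [-3.141, -0.0, 1.553]
contact_force: [0.5, 0.3, -2.4]
opening: 0.13
```

Emit:
carry_out(
  increments=[
    [[0, 0, 0.01, 0, 0, 0], [0, 0, 0.025, 0, 0, 0], [0, 0, 0.045, 0, 0, 0], [0, 0, 0.065, 0, 0, 0], [0, 0, 0.08, 0, 0, 0]],
  ],
)

```text
clock: 10.27
eef_pos: [477.6, 282.3, 273.7]
tcp_rot: [-3.14, 0.001, 1.552]
contact_force: [-0.6, 0.1, -2.1]
opening: 0.129
```

Emit:
carry_out(
  increments=[
    [[0, 0, 0.01, 0, 0, 0], [0, 0, 0.02, 0, 0, 0], [0, 0, 0.03, 0, 0, 0], [0, 0, 0.035, 0, 0, 0], [0, 0, 0.035, 0, 0, 0]],
  ],
)

```text
clock: 10.68
eef_pos: [477.8, 282.6, 260.8]
tcp_rot: [-3.141, 0.0, 1.552]
contact_force: [-0.4, -0.7, -2.9]
opening: 0.132
```

```bash
python3 - <<'E'
from h import *
s=sense();print(s['eef_pos'],s['tcp_rot'],s['contact_force'],s['opening'])
for n in ('side','scene'):
  f,Y=look(n,'5')
  P=Y[(np.hypot(Y[:,0]-479,Y[:,1]-281)<60)&(Y[:,2]>27)&(Y[:,2]<260)]
  for a,b in ((27,45),(50,75),(75,100),(100,120)):
    q=P[(P[:,2]>a)&(P[:,2]<b)]
    if len(q)>5: print(a,len(q),q.mean(0).round(1),q.min(0).round(1),q.max(0).round(1))
print(inc([478,282.5,249.3],88.9))
E
```

```text
[477.82516501 282.56715579 260.82361124] [-3.14107623e+00  3.61385424e-04  1.55212838e+00] [-0.41194535 -0.70155492 -2.94275333] 0.13193531677307233
27 211 [478.7 278.6  36.5] [450.6 253.6  31.7] [506.7 312.4  44.5]
50 20 [478.5 280.4  64. ] [474.9 277.5  51. ] [481.8 284.3  73.7]
75 18 [478.7 280.8  87. ] [475.1 275.6  75.6] [482.8 285.9  97.1]
100 21 [478.9 281.  109.5] [475.  276.2 100.1] [482.8 286.1 119.6]
27 296 [481.9 281.6  36.2] [447.6 253.5  29.5] [508.5 312.6  44.5]
50 23 [480.6 282.6  63.1] [474.9 279.5  50.9] [485.2 287.3  73.9]
75 24 [480.4 282.8  88.4] [474.4 280.2  76.1] [485.1 286.   99.6]
100 17 [480.9 282.2 110.6] [477.  280.2 101.2] [484.2 285.6 119.4]
[-0.0005 -0.0001  0.0303  0.0001 -0.0001  0.0005]
```

View pics/side5.png

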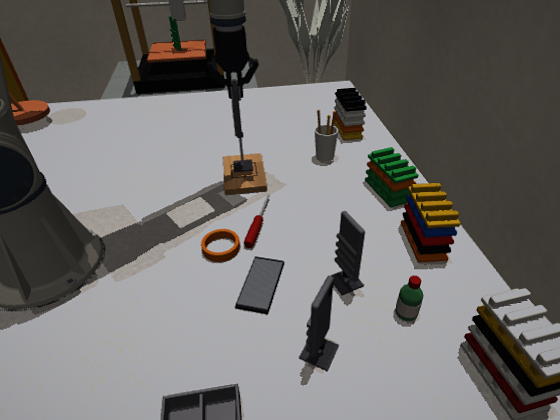

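The axis is now at about (479.6, 281.8), centred and vertical, with the foot about 11.5 mm above the plinth. I lower it gently and watch the force.

Emit:
carry_out(
  increments=[
    [[0, 0, 0.006, 0, 0, 0], [0, 0, 0.013, 0, 0, 0], [0, 0, 0.019, 0, 0, 0], [0, 0, 0.023, 0, 0, 0], [0, 0, 0.025, 0, 0, 0]],
  ],
)

```text
clock: 11.2
eef_pos: [477.8, 282.6, 250.9]
tcp_rot: [-3.141, 0.0, 1.552]
contact_force: [-0.9, -0.1, -2.2]
opening: 0.131
```

Emit:
carry_out(
  increments=[
    [[0, 0, 0.001, 0, 0, 0], [0, 0, 0.002, 0, 0, 0], [0, 0, 0.002, 0, 0, 0], [0, 0, 0.002, 0, 0, 0]],
  ],
)

```text
clock: 11.53
eef_pos: [478.0, 282.7, 250.5]
tcp_rot: [3.142, -0.0, 1.552]
contact_force: [-0.0, 1.0, -1.8]
opening: 0.133
```

Emit:
carry_out(
  increments=[
    [[0, 0, 0.001, 0, 0, 0], [0, 0, 0.002, 0, 0, 0], [0, 0, 0.002, 0, 0, 0], [0, 0, 0.002, 0, 0, 0]],
  ],
)

```text
clock: 11.87
eef_pos: [478.0, 282.6, 249.7]
tcp_rot: [-3.142, 0.0, 1.552]
contact_force: [-0.9, 1.0, -1.6]
opening: 0.132
```

Emit:
carry_out(
  increments=[
    [[0, 0, 0.001, 0, 0, 0], [0, 0, 0.0015, 0, 0, 0], [0, 0, 0.0015, 0, 0, 0], [0, 0, 0.0015, 0, 0, 0]],
  ],
)

```text
clock: 12.2
eef_pos: [478.1, 282.7, 249.3]
tcp_rot: [3.141, -0.0, 1.552]
contact_force: [-0.8, -0.4, 0.9]
opening: 0.13
```

Emit:
carry_out(
  increments=[
    [[0, 0, 0.001, 0, 0, 0], [0, 0, 0.0015, 0, 0, 0], [0, 0, 0.0015, 0, 0, 0], [0, 0, 0.0015, 0, 0, 0]],
  ],
)

```text
clock: 12.53
eef_pos: [478.2, 282.8, 249.3]
tcp_rot: [3.141, -0.0, 1.552]
contact_force: [-2.8, -1.8, 6.8]
opening: 0.132
```

The foot is seated: force is up about 7 N and z stalled at the predicted 249.3. I ease the preload and release.

Emit:
carry_out(
  increments=[
    [[0, 0, -0.001, 0, 0, 0], [0, 0, -0.001, 0, 0, 0], [0, 0, -0.001, 0, 0, 0]],
  ],
  squeeze=20,
)

```text
clock: 12.78
eef_pos: [478.1, 282.8, 249.3]
tcp_rot: [3.141, -0.0, 1.552]
contact_force: [-1.7, -1.4, 5.8]
opening: 0.131
```

Emit:
carry_out(
  increments=[
    [[0, 0, 0, 0, 0, 0], [0, 0, 0, 0, 0, 0], [0, 0, 0, 0, 0, 0], [0, 0, 0, 0, 0, 0], [0, 0, 0, 0, 0, 0]],
  ],
  hand=0.75,
)

```text
clock: 13.2
eef_pos: [477.9, 282.6, 248.7]
tcp_rot: [-3.141, 0.0, 1.552]
contact_force: [-0.1, 0.4, -0.5]
opening: 0.248
```

Emit:
carry_out(
  increments=[
    [[0, 0, 0, 0, 0, 0], [0, 0, 0, 0, 0, 0], [0, 0, 0, 0, 0, 0], [0, 0, 0, 0, 0, 0], [0, 0, 0, 0, 0, 0]],
  ],
  hand=0.3,
)

```text
clock: 13.62
eef_pos: [478.0, 282.7, 248.9]
tcp_rot: [3.142, -0.0, 1.552]
contact_force: [-0.0, -0.3, 0.2]
opening: 0.698
```

```bash
python3 - <<'E'
from h import *
s=sense();print(s['eef_pos'],s['contact_force'],s['opening'])
f,X=look('wrist','6'); look('side','6')
P=X[(np.hypot(X[:,0]-479,X[:,1]-282)<45)&(X[:,2]>262)&(X[:,2]<278)]
print(cv2.minAreaRect(P[:,:2].astype(np.float32)))
E
```

```text
[477.97073477 282.67831822 248.90053695] [-0.02758392 -0.2825814   0.22490334] 0.6979965560738377
((480.24169921875, 288.9726257324219), (75.90308380126953, 57.17861557006836), 29.642608642578125)
```

View pics/wrist6.png

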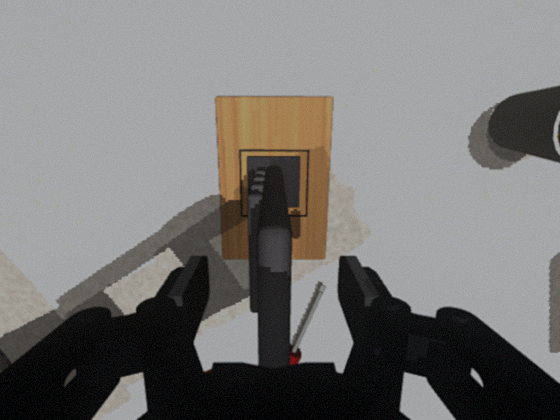

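The wrist view shows the stand free between the open jaws, with its foot inside the outlined square ((247,155)–(300,208) inside (240,150)–(308,215)) and parallel to the plinth. Now I go straight up.

Emit:
carry_out(
  increments=[
    [[0, 0, -0.02, 0, 0, 0], [0, 0, -0.05, 0, 0, 0], [0, 0, -0.09, 0, 0, 0], [0, 0, -0.13, 0, 0, 0], [0, 0, -0.17, 0, 0, 0]],
  ],
)

```text
clock: 14.13
eef_pos: [478.1, 282.8, 318.9]
tcp_rot: [3.141, -0.001, 1.552]
contact_force: [0.1, 1.4, -0.4]
opening: 0.694
```

Emit:
carry_out(
  increments=[
    [[0, 0, -0.04, 0, 0, 0], [0, 0, -0.08, 0, 0, 0], [0, 0, -0.12, 0, 0, 0], [0, 0, -0.15, 0, 0, 0], [0, 0, -0.16, 0, 0, 0]],
  ],
)

```text
clock: 14.55
eef_pos: [478.6, 283.1, 384.0]
tcp_rot: [3.138, -0.002, 1.552]
contact_force: [-0.2, 0.1, -0.3]
opening: 0.696
```

Emit:
carry_out(
  increments=[
    [[0, 0, 0, 0, 0, 0], [0, 0, 0, 0, 0, 0], [0, 0, 0, 0, 0, 0]],
  ],
)

```text
clock: 14.8
eef_pos: [477.6, 282.5, 380.0]
tcp_rot: [-3.14, 0.001, 1.552]
contact_force: [0.5, -0.4, -0.4]
opening: 0.699
```

```bash
python3 - <<'E'
from h import *
s=sense();print(s['clock'],s['eef_pos'],s['contact_force'],s['opening'])
for n in ('wrist','side','scene'):
  f,X=look(n,'7')
  for a,b in ((262,280),(27,45),(60,125)):
    P=X[(np.hypot(X[:,0]-479,X[:,1]-282)<50)&(X[:,2]>a)&(X[:,2]<b)]
    if len(P)>5: print(n,a,len(P),P.mean(0).round(1),cv2.minAreaRect(P[:,:2].astype(np.float32)))
  for t in ['tall_center','short_a_center','short_b_center','plinth_top']:
    print(t,[(np.round(d['point']),round(d['confidence'],2)) for d in nets.tip_of(t,n)])
E
```

```text
14.8 [477.56639404 282.4747297  379.96401744] [ 0.52572639 -0.43059516 -0.39189227] 0.6990361553731017
wrist 262 1424 [477.6 286.3 268.9] ((477.87603759765625, 284.7398986816406), (68.72120666503906, 11.780230522155762), 88.62340545654297)
tall_center [(array([479., 284., 143.]), 0.9)]
short_a_center []
short_b_center []
plinth_top []
side 262 60 [477.1 275.  267.9] ((477.1968994140625, 282.4382629394531), (72.08922576904297, 11.30500316619873), 89.51339721679688)
side 27 29 [479.6 276.6  31.7] ((478.3820495605469, 278.05316162109375), (40.310882568359375, 50.090023040771484), 8.408700942993164)
side 60 51 [479.3 280.7  89.8] ((478.9554138183594, 281.12615966796875), (9.57745361328125, 14.221604347229004), 86.85734558105469)
tall_center [(array([477., 285., 143.]), 0.97)]
short_a_center [(array([ 571., -327.,   89.]), 0.91), (array([474., 286., 145.]), 0.62)]
short_b_center [(array([ 662., -173.,   85.]), 0.86)]
plinth_top [(array([479., 281.,  21.]), 0.62)]
scene 262 137 [481.  279.9 267.5] ((479.1485595703125, 282.6775207519531), (73.6421890258789, 14.235472679138184), 87.5040054321289)
scene 27 28 [484.  281.6  31.9] ((482.8922424316406, 278.931884765625), (45.867740631103516, 48.337650299072266), 73.26873016357422)
scene 60 61 [481.7 282.   94.4] ((481.9458923339844, 280.4845275878906), (13.071418762207031, 12.228294372558594), 38.341007232666016)
tall_center [(array([482., 284., 145.]), 0.61)]
short_a_center [(array([ 569., -325.,   83.]), 0.8), (array([481., 286., 143.]), 0.59)]
short_b_center [(array([ 667., -174.,   85.]), 0.72)]
plinth_top [(array([477., 280.,  22.]), 0.93), (array([ 571., -325.,   87.]), 0.22)]
```

View pics/scene7.png

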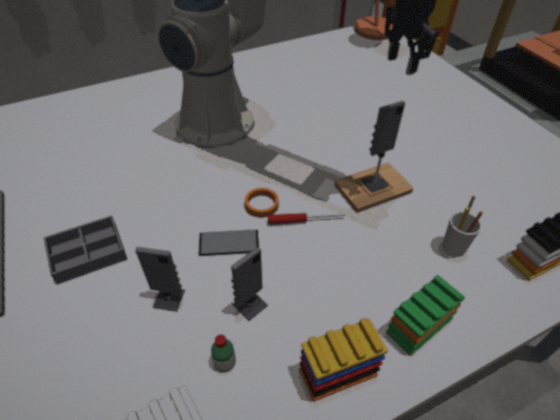

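The stand is upright at (375,185) on the plinth, and the gripper is well clear above it. All checks agree, so I'm handing in.

```bash
python3 -c "
from h import *
print(r.sign_off())"
```

```text
the job is handed in; nothing more can be done
None
```

The tall stand is standing upright on the plinth with its foot inside the marked square, and I handed the job in at about 15 s of the 54 s allowed. I gripped it by the plain top of the case, lifted it about 78 mm and carried it at roughly 0.14 m/s. I turned it about 12.7° to match the plinth, lowered it to a light contact of about 7 N, released it and went straight up clear.

What the last checks showed:
- **Position:** the stand's axis is at about (479, 282) mm and the plinth's middle at about (479, 281) mm, so it is within a few millimetres.
- **Height:** the networks put the middle of the stand 143–145 mm above the bench, against 145 mm expected.
- **Alignment:** the case's broad side is at 88.6°, against about 88.9° for the plinth's long sides.
- **Upright:** the post and the top of the case line up to within about 3 mm over the height.
- **Short stands:** both are within 4 mm of where they were at the start, which is no more than the networks' own error.
- **Robot:** it was touching nothing, about 110 mm above the stand's top.

One disagreement: the networks also reported the tall stand as `short_a_center`, at lower confidence (about 0.6). That is the look-alike class mix-up, and the pictures rule it out. No check failed.

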